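Lock the feed hopper onto the nut mill

TASK

The feed hopper is only resting on the neck of the nut mill. Turn it clockwise, seen from above, until its hidden lugs drop into their slots, press it down against its spring and turn it on to the stop, then let go so that it rises into its catches and stays locked. Leave the tub of nuts and the two small black jars where they are.

Things in the scene. Friction and masses are not known exactly. Their poses are not given: they have to be found in the camera images.
- mill: Nut mill, fixed to the table: white housing 200 x 168 x 90 mm with a steel deck, on its front (-x side) a chute and a black panel with a green and a red button; origin under its middle, z up. The hopper turns and slides on its vertical z axis, on a steel neck that rises from the deck.
- neck_rim (a point): Middle of the neck's rim, on the axis, 135 mm above the mill's origin. The rim is 98 mm across and has three bayonet slots 120 degrees apart, all covered by the hopper's skirt: their angle cannot be seen and differs every time. Past each slot, clockwise, comes a lip to pass under, then a catch notch (cut into the rim from below) with a hard stop.
- hopper_lift (a joint): Height of the hopper above its lowest position, m (0 to 0.030). 0.022: lugs resting on the rim (the start); 0.013 to 0.019: dropped into the slots; under 0.005: lugs below the rim, free to turn on; 0.009 and staying there when let go: locked in the catch notches. A spring pushes it up, 600 N/m: none at 0.022, 13 N at 0. The hopper weighs 2.5 to 5 N.
- hopper (a joint): Turn of the hopper on the mill's axis, rad, growing counter-clockwise from above. Starts at 0.8 to 1.15. Turned clockwise by 0.4 to 1.5 rad the lugs fall into the slots and the slot sides stop it (play about 0.05 either way). Pressed down below the rim it turns about 0.7 further clockwise to the hard stop; the other way is blocked. Friction is small.
- hopper_hub (a point): Point on the axis, level with the flat tops of the hopper's wings: 144 mm above the mill's origin plus hopper_lift. The hopper is an aluminium cap 107 mm across that carries a steel cup 104 mm across; the cup's rim is 53 mm above this point.
- wing_a (a point): Middle of one of the hopper's two flat grey wings, 92 mm from the axis, on the flat top of its plate. The plate reaches from 50 to 114 mm from the axis and is 86 mm wide. Along its middle, radially, stands a red fin 12 mm thick and 42 mm long, 28 mm high above the plate, with 37 mm of plate free on each side: a fingertip can push the fin sideways and press on the plate.
- wing_b (a point): The same point on the other wing, on the far side of the axis; both wings are alike.
- nut_tub: Clear plastic tub of nuts, 126 x 182 x 69 mm; origin under its middle.
- colour_jar_1: Small black jar, 42 mm across, 52 mm high; origin under its middle.
- colour_jar_2: Another such black jar; origin under its middle.

How it is judged (in metres and radians):
At the end, for the whole second after the job is handed in: The hopper, let go, stands in its catch notches: hopper_lift rests between 7.5 and 10.5 mm and does not move (under 10 mm/s). The tub and the two black jars have not been shoved more than 3 cm (value of joint hopper_lift between 0.0075 and 0.0105 m and velocity of joint hopper_lift between -0.01 and 0.01 m/s); the robot touches nothing.
It fails at once if the nut tub or a small black jar is shoved more than 3 cm (distance of any of nut_tub, colour_jar_1, colour_jar_2 from where it was at the start of the episode above 0.03 m).
It also fails if it takes over 42 s, if anything falls off the work surface, if the arm or the gripper's body presses on something with over 40 N, if the wrist force passes 120 N, or if a joint passes its speed limit or range.

ROBOT

A 6-joint arm with a two-finger parallel gripper is mounted at the origin on the work surface; the furniture and walls round the work are solid. World frame = base frame: x ahead of the robot, y to its left, z up, the work surface at z = 0. Lengths are in m, angles in degrees, forces in N, time in s.
With the tool pointing down it reaches from about 0.3 to 0.875 m from the base axis. Payload 6.4 kg.
Tool frame: the origin (TCP) lies at the very end of the fingers, on their centre line; the grasp point (between the pads) lies 19 mm behind it; z points along the fingers, y is the line along which they close (so a half turn about z gives the same grasp; the last joint's range is limited). The gripper opens to 88 mm and grips with 3 to 60 N. Pads are 18 mm wide; open, the fingers measure 123 mm over their backs; the gripper's body (75 mm by 187 mm) begins 45 mm behind the grasp point.
Start: joints at [33.444, 10.359, 92.074, -0, 77.567, -11.82], TCP at [0.405, 0.408, 0.239] pointing down, gripper open.
Joint ranges: [-171.53, 171.53], [-51.25, 118.39], [17.06, 147.69], [-65.23, 245.23], [0, 150.52], [-178.68, 178.68]. Speed limits (degrees/s): [147.25, 147.25, 172.46, 180, 180, 180].

INTERFACE

Orientations are given as [roll, pitch, yaw] about the fixed x, y, z axes, in that order (R = Rz(yaw) Ry(pitch) Rx(roll)).
In Python, from cell import ctrl, vision gives the robot as it stands (ctrl), with the cameras (vision).
- The arm moves only by the shell command python3 shift.py FILE [FORCE], which reads ROWS from the file FILE. ROWS is a JSON list of rows, 1 to 20 of them, each an object with the fields aperture (the finger opening in m), d (a list: dx, dy, dz in shares of the most that a row can go, 1 being 50 mm), r (a list: a rotation vector rx, ry, rz in a scale on which 1.0 is 180 degrees); a field left out counts as zero (the opening has to be given); each row shifts and turns the commanded pose from where the row before left it, along the tool's axes as they then stand; what a row does not reach is not made up. A row lasts 1/10 s, in which the tool goes at most 0.05 m and 8.59 degrees, less where a joint would pass 70% of its speed; a pose out of reach is approached as far as the arm can. The fingers move at their own pace and stop on an object; FORCE is the grip in N (left out, the last holds). Time passes only in rows, so rows that do not move let the fingers close. It prints the time, the measured TCP pose, the force, the opening and the grip force at its end. A shift or turn number past 1, either way, is cut back to 1. Input that does not fit is refused with a message, and nothing moves.
- ctrl.read_state(): the state, without advancing time (a new reading comes with each control period).
- vision.capture(name): name is "side" or "top" or "wrist"; returns the picture (420x560x3 uint8, red, green, blue); there is no depth.
- vision.calibration(name): a dict with "fx", "fy", "cx", "cy" (pixels), "rvec" (rotation vector, rad) and "tvec" (3), from world to camera coordinates, as OpenCV has them. Camera axes: x right, y down, z forward; pixel columns grow to the right and rows downward; lengths in m; the calibration is good to about 2 mm. A picture is of the moment at which its call begins: read the wrist's pose just before it. calibration takes no time and is no camera call; for the wrist camera it gives the pose at the moment of the call.
- ctrl.finish_job(): hands the job in; it is judged then, once.
The state is a dict: "t": time; "joint_positions": joint angles; "joint_velocities": joint speeds; "effort": joint torques, N m; "position": TCP position; "tcp_rot": TCP orientation; "ft_force": force on the tool from outside, world axes, zero at the start; "wrist_torque": the same for the moment, N m; "grip_width": finger opening in m; "gripper_force": force on a finger pad.
Only numpy, scipy, OpenCV 4.12 (cv2) and the standard library are available. Lean on these libraries where they do the work, as an engineer would, in place of code of your own. Each camera call takes 0.05 s, during which the arm holds its last target. There are 200 camera calls.

## Working session

There is one attempt and no reset: what is moved stays moved. The work goes in short steps, Python scripts to look and compute and a shell command to move; the robot and the scene stay as the last step left them, time stands still between calls to the robot, and variables do not carry over. Pictures are saved under pics/ and viewed, at most 10 in all, crops included, and the job is handed in when it is done.

```bash
ls; mkdir -p pics; python3 - <<'E'
from cell import ctrl, vision
import cv2
s=ctrl.read_state();print(s)
for n in("side","top"):
    cv2.imwrite(f"pics/{n}0.png",vision.capture(n)[:,:,::-1]);print(n,vision.calibration(n))
E
```

```text
cell.py
pics
shift.py
{'t': 0.0, 'joint_positions': array([ 3.34440511e+01,  1.03998656e+01,  9.21306935e+01,  4.27723396e-04,
        7.75678419e+01, -1.18187389e+01]), 'joint_velocities': array([ 0.02277418,  0.14570894, -0.04077012, -0.01077676,  0.02961892,
        0.03871111]), 'effort': array([ 2.65734707e-04, -4.33864295e+01, -3.41846502e+01,  7.03712390e-02,
        3.84571112e-02, -1.42918434e-04]), 'position': array([0.40424188, 0.40817244, 0.23783816]), 'tcp_rot': array([-1.79903771e+02, -2.05627819e-02,  1.35262680e+02]), 'ft_force': array([ 0.11958227, -0.05182491, -0.65067524]), 'wrist_torque': array([0.05387024, 0.04179278, 0.01262534]), 'gripper_force': 0.0, 'grip_width': 0.08814024901110558}
side {'fx': 508.459120150948, 'fy': 508.459120150948, 'cx': 275.9975626927472, 'cy': 210.9848789335282, 'rvec': array([ 1.91231627, -0.11199578,  0.06459394]), 'tvec': array([-0.5607608 ,  0.20734359,  0.73393425])}
top {'fx': 382.2264314804528, 'fy': 382.2264314804528, 'cx': 277.7551216047662, 'cy': 202.5220363195375, 'rvec': array([ 2.19982439, -2.15834384,  0.09289446]), 'tvec': array([0.21665216, 0.60930253, 0.92887339])}
```

View pics/top0.png

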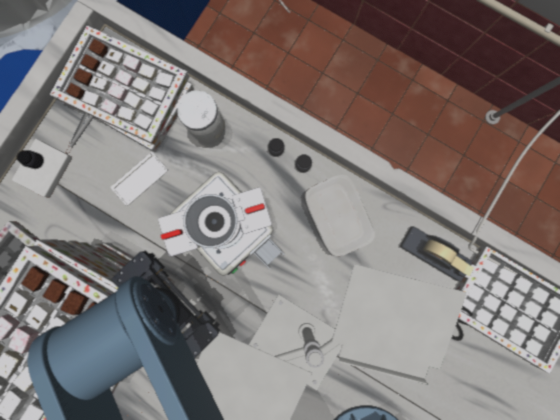

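View pics/side0.png

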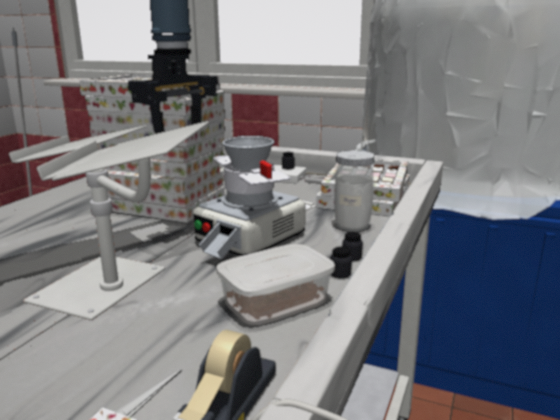

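The top picture shows the mill with the hopper's cup near (212,221) and red fins near (255,209) and (171,233). The jars are at (276,147) and (303,163), and the tub is near (338,215). The side picture agrees with this. Next I'll measure the fins.

```bash
cat > h.py <<'E'
from cell import ctrl, vision
import cv2, numpy as np
from scipy.spatial.transform import Rotation as R
def ray(n,uv,z):
    c=vision.calibration(n);M=R.from_rotvec(c["rvec"]).as_matrix()
    d=M.T@np.array([(uv[0]-c["cx"])/c["fx"],(uv[1]-c["cy"])/c["fy"],1]);o=-M.T@c["tvec"]
    return o+d*(z-o[2])/d[2]
def fins(n,z,img=None):
    im=vision.capture(n) if img is None else img
    a=im.astype(int);m=((a[...,0]>130)&(a[...,1]<70)&(a[...,2]<70)).astype(np.uint8)
    k,l,s,c=cv2.connectedComponentsWithStats(m)
    return [(s[i][4],c[i].round(1),ray(n,c[i],z).round(4)) for i in range(1,k) if s[i][4]>15]
E
python3 - <<'E'
from h import *
im=cv2.imread("pics/top0.png")[:,:,::-1]
for f in fins("top",.19,im): print(f)
f=[x[2] for x in fins("top",.19,im) if 140<x[1][0]<280 and 190<x[1][1]<250]
f=f[:2];d=f[0]-f[1];print(sum(f)/2,np.linalg.norm(d),np.degrees(np.arctan2(d[1],d[0])))
for p,z in(((276,147),.052),((303,163),.052),((338,215),.069),((213,222),.2),((197,110),.15)):print(p,ray("top",p,z))
cv2.imwrite("pics/topc.png",cv2.resize(im[150:300,120:320,::-1],None,fx=4,fy=4,interpolation=cv2.INTER_CUBIC))
E
```

```text
(np.int32(67), array([254.6, 208.4]), array([0.5782, 0.2759, 0.19  ]))
(np.int32(82), array([170.7, 234.1]), array([0.5222, 0.4464, 0.19  ]))
[0.5502  0.36115 0.19   ] 0.17946099854843117 -71.81745385936713
(276, 147) [0.73958439 0.23512797 0.052     ]
(303, 163) [0.70108375 0.16827438 0.052     ]
(338, 215) [0.57438634 0.08454945 0.069     ]
(213, 222) [0.54822767 0.35887993 0.2       ]
(197, 110) [0.7966201  0.41086194 0.15      ]
```

View pics/topc.png

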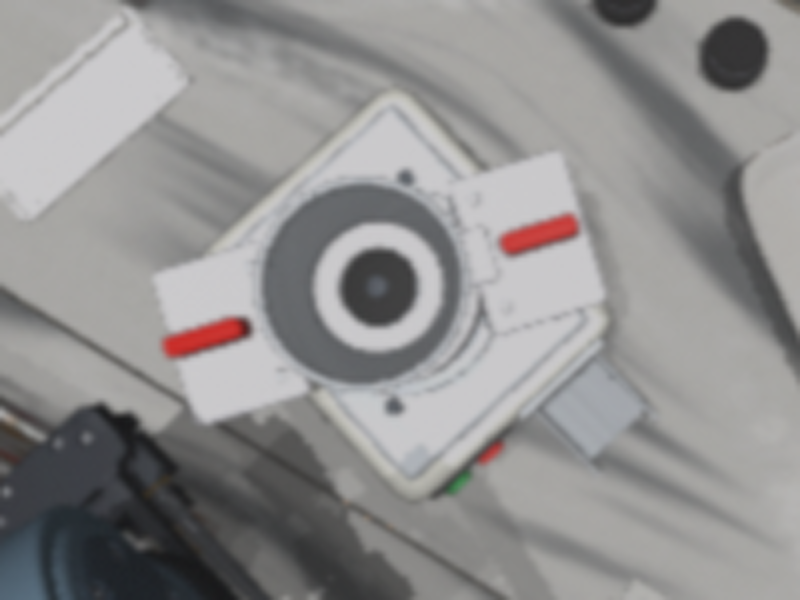

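```bash
cat >> h.py <<'E'
C=np.array([.550,.361])
def go(p,yaw,target=None):
    s=ctrl.read_state();A=R.from_euler("xyz",s["tcp_rot"],degrees=True)
    B=R.from_euler("xyz",[180,0,yaw],degrees=True)
    print("d tool mm",(A.inv().apply(np.array(p)-s["position"])*1000).round(1),"rot",(A.inv()*B).as_rotvec(degrees=True).round(2))
def where():
    s=ctrl.read_state();d=s["position"][:2]-C
    print("t",s["t"],"pos",s["position"].round(4),"yaw",s["tcp_rot"].round(2),"r %.4f phi %.2f"%(np.hypot(*d),np.degrees(np.arctan2(d[1],d[0]))),"F",s["ft_force"].round(1),"J",s["joint_positions"].round(0),"w",s["grip_width"])
E
python3 -c "
from h import *
go([.5213,.4484,.24],108.2)
for n in('top',):
  c=vision.calibration(n);print(-R.from_rotvec(c['rvec']).as_matrix().T@c['tvec'])"
```

```text
d tool mm [-54.8 110.9  -2.3] rot [-9.000e-02  1.000e-02  2.706e+01]
[0.52511662 0.22871516 0.97618411]
```

Careful with the scale: shifts go in shares of 50 mm and turns go in shares of 180 degrees. That gives: 0.0277 m is 0.554, -0.0137 m is -0.274, 6.77 degrees is 0.0376.

```bash
echo '[{"aperture": 0.03, "d": [-0.274, 0.554, 0]}, {"aperture": 0.03, "d": [-0.274, 0.554, 0]}, {"aperture": 0.03, "d": [-0.274, 0.554, 0]}, {"aperture": 0.03, "d": [-0.274, 0.554, -0.04]}, {"aperture": 0.03, "r": [0, 0, 0.0376]}, {"aperture": 0.03, "r": [0, 0, 0.0376]}, {"aperture": 0.03, "r": [0, 0, 0.0376]}, {"aperture": 0.03, "r": [0, 0, 0.0376]}, {"aperture": 0.03}, {"aperture": 0.03}, {"aperture": 0.03}]' > rows.txt && python3 shift.py rows.txt 5
python3 - <<'E'
from h import *
where(); im=vision.capture("wrist")
for f in fins("wrist",.192,im): print(f)
cv2.imwrite("pics/w1.png",im[:,:,::-1])
E
```

```text
t: 1.2
position: [0.5215, 0.4485, 0.2405]
tcp_rot: [-180.0, 0.0, 108.3]
ft_force: [-1.0, -0.3, 0.2]
grip_width: 0.03
gripper_force: 0.0
t 1.2 pos [0.5215 0.4485 0.2405] yaw [-179.98    0.    108.32] r 0.0921 phi 108.02 F [-1.  -0.3  0.2] J [31. 24. 74.  0. 82. 13.] w 0.02995553118165075
```

View pics/w1.png

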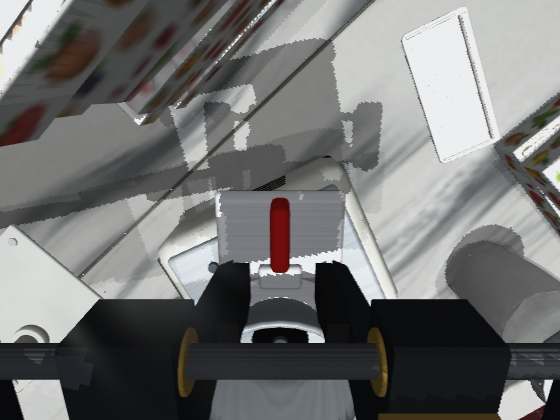

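The fin runs straight up and down at columns 271–289, rows 198–272, with both fingers below it and centred on it.

```bash
python3 - <<'E'
from h import *
c=vision.calibration("wrist");print(-R.from_rotvec(c['rvec']).as_matrix().T@c['tvec'])
im=cv2.imread("pics/w1.png")[:,:,::-1].astype(int)
m=(im[...,0]>90)&(im[...,1]<60)&(im[...,2]<60);m[:150]=0;m[:,:240]=0;m[:,330:]=0;m[300:]=0
v,u=np.nonzero(m);print(u.min(),u.max(),v.min(),v.max())
for r in range(196,276,6):
    k=u[v==r]
    if len(k):print(r,k.min(),k.max(),im[r,280])
s=ctrl.read_state();a=np.radians(s["tcp_rot"][2])
for q in((280,198),(280,272)):
  for z in(.194,.166):
    p=ray("wrist",q,z);d=p[:2]-s["position"][:2];print(q,z,p.round(4),"tool x,y",d@[np.cos(a),np.sin(a)],d@[np.sin(a),-np.cos(a)])
E
```

```text
[0.49760832 0.52700251 0.38602884]
271 288 198 272
214 271 287 [110  14  13]
220 271 287 [111  13  11]
226 271 287 [112  16  13]
232 272 287 [111  14  12]
238 272 287 [111  13  12]
244 272 287 [110  13  11]
250 272 287 [111  13  12]
256 272 287 [110  14  13]
262 272 287 [110  15  12]
268 272 287 [110  14  12]
(280, 198) 0.194 [0.5141 0.4735 0.194 ] tool x,y 0.025963481458933183 0.0007574681312059001
(280, 198) 0.166 [0.5165 0.4657 0.166 ] tool x,y 0.01779717400177106 0.0005938621517079242
(280, 272) 0.194 [0.5287 0.4291 0.194 ] tool x,y -0.020724874159558572 0.0006643171137031784
(280, 272) 0.166 [0.5332 0.4148 0.166 ] tool x,y -0.03569887762381645 0.00048712865091768995
```

To row units: 0.017 m is 0.34, 0.01 m is 0.2.

```bash
echo '[{"aperture": 0.03, "d": [0, 0, 0.34]}, {"aperture": 0.03, "d": [0, 0, 0.34]}, {"aperture": 0.03, "d": [0, 0, 0.34]}, {"aperture": 0.03, "d": [0, 0, 0.2]}, {"aperture": 0.03, "d": [0, 0, 0.12]}, {"aperture": 0.02}, {"aperture": 0.02}, {"aperture": 0.02}]' > rows.txt && python3 shift.py rows.txt; python3 -c "
from h import *
where()"
```

```text
t: 2.05
position: [0.5222, 0.449, 0.1748]
tcp_rot: [179.9, -0.0, 108.2]
ft_force: [0.5, -0.8, 0.1]
grip_width: 0.0201
gripper_force: 0.0
t 2.05 pos [0.5222 0.449  0.1748] yaw [ 1.7990e+02 -2.0000e-02  1.0819e+02] r 0.0923 phi 107.57 F [ 0.5 -0.8  0.1] J [31. 28. 77.  0. 75. 13.] w 0.02013244942334032
```

To row units: 0.0064 m is 0.128, -0.0002 m is -0.004, 4 degrees is 0.0222.

```bash
echo '[{"aperture": 0.02, "d": [-0.004, 0.128, 0], "r": [0, 0, 0.0222]}, {"aperture": 0.02, "d": [-0.004, 0.128, 0], "r": [0, 0, 0.0222]}, {"aperture": 0.02, "d": [-0.004, 0.128, 0], "r": [0, 0, 0.0222]}, {"aperture": 0.02, "d": [-0.004, 0.128, 0], "r": [0, 0, 0.0222]}, {"aperture": 0.02, "d": [-0.004, 0.128, 0], "r": [0, 0, 0.0222]}, {"aperture": 0.02, "d": [-0.004, 0.128, 0], "r": [0, 0, 0.0222]}, {"aperture": 0.02}]' > rows.txt && python3 shift.py rows.txt; python3 - <<'E'
from h import *
where(); im=vision.capture("top")
for f in fins("top",.19,im): print(f)
E
```

```text
t: 2.75
position: [0.5605, 0.4528, 0.1745]
tcp_rot: [179.9, -0.0, 84.1]
ft_force: [-1.1, -0.4, -0.0]
grip_width: 0.0202
gripper_force: 0.0
t 2.75 pos [0.5605 0.4528 0.1745] yaw [ 1.7992e+02 -5.0000e-02  8.4120e+01] r 0.0924 phi 83.46 F [-1.1 -0.4 -0. ] J [30. 32. 72. -0. 77. 35.] w 0.020246940993277247
(np.int32(53), array([255.8, 225.9]), array([0.5423, 0.2724, 0.19  ]))
```

To row units: 0.0048 m is 0.096, -0.0001 m is -0.002, 3 degrees is 0.0167.

```bash
cat > chk.py <<'E'
from h import *
import sys
where(); s=ctrl.read_state(); sys.exit(int(np.hypot(*s["ft_force"][:2])>6))
E
echo '[{"aperture": 0.02, "d": [-0.002, 0.096, 0], "r": [0, 0, 0.0167]}, {"aperture": 0.02, "d": [-0.002, 0.096, 0], "r": [0, 0, 0.0167]}]' > rows.txt && python3 shift.py rows.txt >/dev/null; python3 chk.py &&
echo '[{"aperture": 0.02, "d": [-0.002, 0.096, 0], "r": [0, 0, 0.0167]}, {"aperture": 0.02, "d": [-0.002, 0.096, 0], "r": [0, 0, 0.0167]}]' > rows.txt && python3 shift.py rows.txt >/dev/null; python3 chk.py &&
echo '[{"aperture": 0.02, "d": [-0.002, 0.096, 0], "r": [0, 0, 0.0167]}, {"aperture": 0.02, "d": [-0.002, 0.096, 0], "r": [0, 0, 0.0167]}]' > rows.txt && python3 shift.py rows.txt >/dev/null; python3 chk.py &&
echo '[{"aperture": 0.02, "d": [-0.002, 0.096, 0], "r": [0, 0, 0.0167]}, {"aperture": 0.02, "d": [-0.002, 0.096, 0], "r": [0, 0, 0.0167]}]' > rows.txt && python3 shift.py rows.txt >/dev/null; python3 chk.py
python3 -c "
from h import *
print(fins('top',.19))"
```

```text
t 3.0 pos [0.5687 0.4517 0.1742] yaw [ 1.800e+02 -1.000e-02  7.821e+01] r 0.0926 phi 78.38 F [-1.5  0.4  0.5] J [29. 32. 71.  0. 77. 41.] w 0.020219432221869945
t 3.2 pos [0.578  0.4493 0.1742] yaw [-1.80e+02 -1.00e-02  7.22e+01] r 0.0926 phi 72.39 F [-1.3 -0.3  0.3] J [29. 33. 70.  0. 77. 46.] w 0.020132724152032645
t 3.4 pos [0.587  0.4459 0.1742] yaw [-1.7999e+02 -1.0000e-02  6.6200e+01] r 0.0926 phi 66.44 F [-0.2 -0.3  1. ] J [28. 34. 69.  0. 78. 52.] w 0.02026723967666477
t 3.6 pos [0.5956 0.4416 0.1741] yaw [-1.7999e+02 -1.0000e-02  6.0200e+01] r 0.0926 phi 60.53 F [-0.7  0.1  0.5] J [27. 34. 68.  0. 78. 57.] w 0.01997408518319241
[(np.int32(54), array([250.3, 241.8]), array([0.5095, 0.283 , 0.19  ]))]
```

To row units: 0.0048 m is 0.096, -0.0001 m is -0.002, 3 degrees is 0.0167.

```bash

echo '[{"aperture": 0.02, "d": [-0.002, 0.096, 0], "r": [0, 0, 0.0167]}, {"aperture": 0.02, "d": [-0.002, 0.096, 0], "r": [0, 0, 0.0167]}]' > rows.txt && python3 shift.py rows.txt >/dev/null; python3 chk.py &&
echo '[{"aperture": 0.02, "d": [-0.002, 0.096, 0], "r": [0, 0, 0.0167]}, {"aperture": 0.02, "d": [-0.002, 0.096, 0], "r": [0, 0, 0.0167]}]' > rows.txt && python3 shift.py rows.txt >/dev/null; python3 chk.py &&
echo '[{"aperture": 0.02, "d": [-0.002, 0.096, 0], "r": [0, 0, 0.0167]}, {"aperture": 0.02, "d": [-0.002, 0.096, 0], "r": [0, 0, 0.0167]}]' > rows.txt && python3 shift.py rows.txt >/dev/null; python3 chk.py &&
echo '[{"aperture": 0.02, "d": [-0.002, 0.096, 0], "r": [0, 0, 0.0167]}, {"aperture": 0.02, "d": [-0.002, 0.096, 0], "r": [0, 0, 0.0167]}]' > rows.txt && python3 shift.py rows.txt >/dev/null; python3 chk.py &&
echo '[{"aperture": 0.02, "d": [-0.002, 0.096, 0], "r": [0, 0, 0.0167]}, {"aperture": 0.02, "d": [-0.002, 0.096, 0], "r": [0, 0, 0.0167]}]' > rows.txt && python3 shift.py rows.txt >/dev/null; python3 chk.py &&
echo '[{"aperture": 0.02, "d": [-0.002, 0.096, 0], "r": [0, 0, 0.0167]}, {"aperture": 0.02, "d": [-0.002, 0.096, 0], "r": [0, 0, 0.0167]}]' > rows.txt && python3 shift.py rows.txt >/dev/null; python3 chk.py 
python3 -c "
from h import *
print(fins('top',.19))"
```

```text
t 3.85 pos [0.6035 0.4366 0.174 ] yaw [-1.7998e+02 -1.0000e-02  5.4250e+01] r 0.0926 phi 54.69 F [-0.8  0.5 -0.5] J [27. 35. 67.  0. 78. 63.] w 0.019721934584281873
t 4.05 pos [0.6091 0.432  0.1736] yaw [-1.7974e+02  6.0000e-02  4.8290e+01] r 0.0924 phi 50.23 F [-9.1  4.7  0.4] J [26. 35. 67.  0. 79. 68.] w 0.02337824688914274
t 4.05 pos [0.6091 0.432  0.1736] yaw [-1.7974e+02  6.0000e-02  4.8290e+01] r 0.0924 phi 50.23 F [-9.1  4.7  0.4] J [26. 35. 67.  0. 79. 68.] w 0.02337824688914274
t 4.05 pos [0.6091 0.432  0.1736] yaw [-1.7974e+02  6.0000e-02  4.8290e+01] r 0.0924 phi 50.23 F [-9.1  4.7  0.4] J [26. 35. 67.  0. 79. 68.] w 0.02337824688914274
t 4.05 pos [0.6091 0.432  0.1736] yaw [-1.7974e+02  6.0000e-02  4.8290e+01] r 0.0924 phi 50.23 F [-9.1  4.7  0.4] J [26. 35. 67.  0. 79. 68.] w 0.02337824688914274
t 4.05 pos [0.6091 0.432  0.1736] yaw [-1.7974e+02  6.0000e-02  4.8290e+01] r 0.0924 phi 50.23 F [-9.1  4.7  0.4] J [26. 35. 67.  0. 79. 68.] w 0.02337824688914274
[(np.int32(60), array([246.8, 247.1]), array([0.4986, 0.2899, 0.19  ]))]
```

To row units: 0.004 m is 0.08, -0.003 m is -0.06.

```bash

echo '[{"aperture": 0.024, "d": [0, -0.06, 0]}, {"aperture": 0.024, "d": [0, 0, 0.08]}, {"aperture": 0.024, "d": [0, 0, 0.08]}, {"aperture": 0.024}]' > rows.txt && python3 shift.py rows.txt; python3 chk.py &&
echo '[{"aperture": 0.024, "d": [0, 0, 0.06]}, {"aperture": 0.024, "d": [0, 0, 0.04]}, {"aperture": 0.024}]' > rows.txt && python3 shift.py rows.txt; python3 chk.py && echo '[{"aperture": 0.024, "d": [0, 0, 0.06]}, {"aperture": 0.024}]' > rows.txt && python3 shift.py rows.txt; python3 chk.py
```

```text
t: 4.5
position: [0.6086, 0.433, 0.1655]
tcp_rot: [-179.9, -0.0, 48.3]
ft_force: [-5.1, 3.3, 3.4]
grip_width: 0.0244
gripper_force: 2.7
t 4.5 pos [0.6086 0.433  0.1655] yaw [-1.7994e+02 -1.0000e-02  4.8260e+01] r 0.0928 phi 50.85 F [-5.1  3.3  3.4] J [26. 35. 67.  0. 78. 68.] w 0.024366375423063562
t 4.5 pos [0.6086 0.433  0.1655] yaw [-1.7994e+02 -1.0000e-02  4.8260e+01] r 0.0928 phi 50.85 F [-5.1  3.3  3.4] J [26. 35. 67.  0. 78. 68.] w 0.024366375423063562
t 4.5 pos [0.6086 0.433  0.1655] yaw [-1.7994e+02 -1.0000e-02  4.8260e+01] r 0.0928 phi 50.85 F [-5.1  3.3  3.4] J [26. 35. 67.  0. 78. 68.] w 0.024366375423063562
```

To row units: -0.002 m is -0.04, -0.001 m is -0.02.

```bash

echo '[{"aperture": 0.024, "d": [0, -0.04, 0]}, {"aperture": 0.024, "d": [0, -0.02, 0]}, {"aperture": 0.024}]' > rows.txt && python3 shift.py rows.txt>/dev/null; python3 chk.py &&
echo '[{"aperture": 0.024, "d": [0, 0, 0.06]}, {"aperture": 0.024}]' > rows.txt && python3 shift.py rows.txt>/dev/null; python3 chk.py && echo '[{"aperture": 0.024, "d": [0, 0, 0.06]}, {"aperture": 0.024}]' > rows.txt && python3 shift.py rows.txt>/dev/null; python3 chk.py
python3 -c "
from h import *
im=vision.capture('side')
cv2.imwrite('pics/s1.png',cv2.resize(im[90:270,170:330,::-1],None,fx=3,fy=3,interpolation=cv2.INTER_CUBIC))"
```

```text
t 4.8 pos [0.6074 0.4338 0.1655] yaw [179.96   0.    48.17] r 0.0927 phi 51.76 F [-0.3  0.3  0.2] J [26. 35. 67. -0. 78. 68.] w 0.023987778377981137
t 5.0 pos [0.6071 0.4338 0.162 ] yaw [1.7999e+02 4.0000e-02 4.8160e+01] r 0.0925 phi 51.87 F [ 0.1  0.3 -0.7] J [26. 35. 67. -0. 77. 68.] w 0.024051151963068004
t 5.2 pos [0.6071 0.4341 0.1593] yaw [1.7999e+02 1.0000e-02 4.8170e+01] r 0.0928 phi 51.97 F [-0.7 -0.3  0.3] J [26. 36. 67. -0. 77. 68.] w 0.024028452834733663
```

View pics/s1.png

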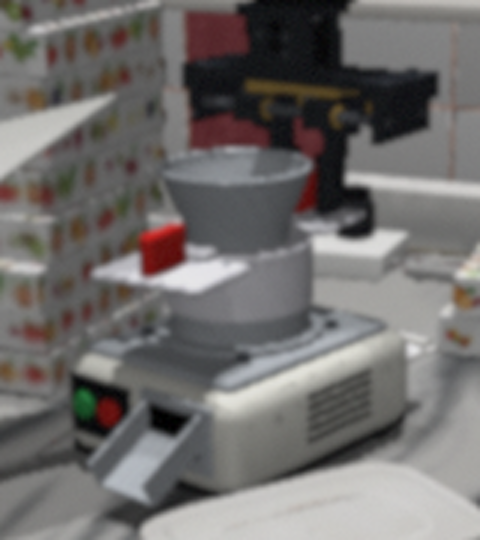

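The side crop shows the hopper in place and the fingers astride the far wing. The tips are at z 0.159 without touching the plate, so the hopper has dropped into its slots. Now I'll press.

To row units: 0.004 m is 0.08.

```bash

echo '[{"aperture": 0.024, "d": [0, 0, 0.08]}, {"aperture": 0.024}]' > rows.txt && python3 shift.py rows.txt>/dev/null; python3 chk.py && echo '[{"aperture": 0.024, "d": [0, 0, 0.08]}, {"aperture": 0.024}]' > rows.txt && python3 shift.py rows.txt>/dev/null; python3 chk.py && echo '[{"aperture": 0.024, "d": [0, 0, 0.08]}, {"aperture": 0.024, "d": [0, 0, 0.02]}, {"aperture": 0.024}]' > rows.txt && python3 shift.py rows.txt>/dev/null; python3 chk.py
```

```text
t 5.45 pos [0.6072 0.4342 0.1556] yaw [ 1.7999e+02 -2.0000e-02  4.8180e+01] r 0.0930 phi 51.99 F [ 0.2 -1.   1.9] J [26. 36. 68. -0. 77. 68.] w 0.024256751395766437
t 5.65 pos [0.6074 0.4344 0.1518] yaw [ 1.7998e+02 -5.0000e-02  4.8180e+01] r 0.0932 phi 51.99 F [0.1 1.1 3.8] J [26. 36. 68. -0. 76. 68.] w 0.02387554159339093
t 5.95 pos [0.6076 0.4345 0.1477] yaw [ 1.7996e+02 -1.0000e-01  4.8180e+01] r 0.0934 phi 51.92 F [0.2 0.1 5.8] J [26. 36. 68. -0. 76. 68.] w 0.02419805506083797
```

To row units: 0.002 m is 0.04.

```bash

echo '[{"aperture": 0.024, "d": [0, 0, 0.04]}, {"aperture": 0.024}]' > rows.txt && python3 shift.py rows.txt>/dev/null; python3 chk.py && 
echo '[{"aperture": 0.024, "d": [0, 0.06, 0]}, {"aperture": 0.024, "d": [0, 0.06, 0]}, {"aperture": 0.024, "d": [-0.002, 0.096, 0], "r": [0, 0, 0.0167]}]' > rows.txt && python3 shift.py rows.txt >/dev/null; python3 chk.py &&
echo '[{"aperture": 0.024, "d": [-0.002, 0.096, 0], "r": [0, 0, 0.0167]}, {"aperture": 0.024, "d": [-0.002, 0.096, 0], "r": [0, 0, 0.0167]}]' > rows.txt && python3 shift.py rows.txt >/dev/null; python3 chk.py &&
echo '[{"aperture": 0.024, "d": [-0.002, 0.096, 0], "r": [0, 0, 0.0167]}, {"aperture": 0.024, "d": [-0.002, 0.096, 0], "r": [0, 0, 0.0167]}]' > rows.txt && python3 shift.py rows.txt >/dev/null; python3 chk.py
```

```text
t 6.15 pos [0.6077 0.4346 0.1459] yaw [ 1.7996e+02 -1.1000e-01  4.8180e+01] r 0.0935 phi 51.92 F [0.1 0.1 7.7] J [26. 36. 68.  0. 76. 68.] w 0.023694773929906494
t 6.45 pos [0.6155 0.4278 0.1462] yaw [ 1.7998e+02 -1.5000e-01  4.5170e+01] r 0.0936 phi 45.57 F [-1.2  1.7  6.5] J [26. 37. 67.  0. 76. 71.] w 0.024044394466126984
t 6.65 pos [0.6222 0.4204 0.1461] yaw [ 1.7998e+02 -1.4000e-01  3.9070e+01] r 0.0935 phi 39.42 F [-0.2  0.6  7. ] J [25. 37. 67.  0. 76. 76.] w 0.024182445891486017
t 6.85 pos [0.628  0.4125 0.1462] yaw [ 1.7999e+02 -1.4000e-01  3.3070e+01] r 0.0935 phi 33.43 F [-0.8  1.2  7.2] J [24. 37. 67.  0. 76. 81.] w 0.02387644597775939
```

To row units: 0.0048 m is 0.096, -0.0001 m is -0.002, 3 degrees is 0.0167.

```bash

echo '[{"aperture": 0.024, "d": [-0.002, 0.096, 0], "r": [0, 0, 0.0167]}, {"aperture": 0.024, "d": [-0.002, 0.096, 0], "r": [0, 0, 0.0167]}]' > rows.txt && python3 shift.py rows.txt >/dev/null; python3 chk.py && 
echo '[{"aperture": 0.024, "d": [-0.002, 0.096, 0], "r": [0, 0, 0.0167]}, {"aperture": 0.024, "d": [-0.002, 0.096, 0], "r": [0, 0, 0.0167]}]' > rows.txt && python3 shift.py rows.txt >/dev/null; python3 chk.py &&
echo '[{"aperture": 0.024, "d": [-0.002, 0.096, 0], "r": [0, 0, 0.0167]}, {"aperture": 0.024, "d": [-0.002, 0.096, 0], "r": [0, 0, 0.0167]}]' > rows.txt && python3 shift.py rows.txt >/dev/null; python3 chk.py &&
echo '[{"aperture": 0.024, "d": [-0.002, 0.096, 0], "r": [0, 0, 0.0167]}]' > rows.txt && python3 shift.py rows.txt >/dev/null; python3 chk.py &&
echo '[{"aperture": 0.024, "d": [-0.002, 0.096, 0], "r": [0, 0, 0.0167]}]' > rows.txt && python3 shift.py rows.txt >/dev/null; python3 chk.py &&
echo '[{"aperture": 0.024, "d": [-0.002, 0.096, 0], "r": [0, 0, 0.0167]}]' > rows.txt && python3 shift.py rows.txt >/dev/null; python3 chk.py
```

```text
t 7.05 pos [0.6329 0.4041 0.1462] yaw [ 1.7999e+02 -1.3000e-01  2.7070e+01] r 0.0934 phi 27.47 F [-0.3 -0.6  7.2] J [24. 37. 67. -0. 76. 86.] w 0.024197317135117753
t 7.25 pos [0.6369 0.3952 0.1461] yaw [ 1.7999e+02 -1.3000e-01  2.1070e+01] r 0.0934 phi 21.49 F [ 0.  -0.5  6.4] J [23. 37. 67. -0. 76. 92.] w 0.024250701011004495
t 7.45 pos [0.64   0.386  0.1461] yaw [-1.800e+02 -1.300e-01  1.506e+01] r 0.0934 phi 15.53 F [-0.5  0.4  6.6] J [22. 36. 68. -0. 76. 97.] w 0.024269201343686517
t 7.55 pos [0.6411 0.3814 0.1461] yaw [-1.7999e+02 -1.3000e-01  1.2070e+01] r 0.0934 phi 12.59 F [-0.2 -0.7  6.6] J [ 22.  36.  68.  -0.  76. 100.] w 0.023877845408673586
t 7.65 pos [0.6421 0.3767 0.1461] yaw [-1.7998e+02 -1.4000e-01  9.0600e+00] r 0.0934 phi 9.69 F [-0.5  2.5  7.5] J [ 21.  36.  68.  -0.  75. 102.] w 0.023885293175175393
t 7.75 pos [0.642  0.374  0.1462] yaw [-1.7975e+02 -1.2000e-01  6.0900e+00] r 0.0929 phi 8.02 F [-2.9 10.6  7.7] J [ 21.  36.  69.   0.  75. 105.] w 0.025167713085480433
```

The hopper is at the hard stop. I'll ease the push and let it rise.

```bash

echo '[{"aperture": 0.024, "d": [0, -0.04, 0]}, {"aperture": 0.024, "d": [0, 0, -0.06]}, {"aperture": 0.024, "d": [0, 0, -0.06]}, {"aperture": 0.024}]' > rows.txt && python3 shift.py rows.txt >/dev/null; python3 chk.py ; 
echo '[{"aperture": 0.026, "d": [0, 0, -0.08]}, {"aperture": 0.028, "d": [0, 0, -0.08]}, {"aperture": 0.036}, {"aperture": 0.036, "d": [0, -0.06, 0]}, {"aperture": 0.036}]' > rows.txt && python3 shift.py rows.txt >/dev/null; python3 chk.py;
echo '[{"aperture": 0.036, "d": [0, 0, -0.3]}, {"aperture": 0.036, "d": [0, 0, -0.4]}, {"aperture": 0.036, "d": [0, 0, -0.6]}, {"aperture": 0.036, "d": [0, 0, -0.6]}, {"aperture": 0.036, "d": [0, 0, -0.6]}, {"aperture": 0.036}]' > rows.txt && python3 shift.py rows.txt >/dev/null; python3 chk.py
python3 - <<'E'
from h import *
c=vision.calibration("wrist")
a=vision.capture('wrist');b=vision.capture('side')
cv2.imwrite('pics/e.png',np.vstack([cv2.resize(b[90:270,140:340,::-1],(600,540))]));cv2.imwrite('pics/ew.png',a[:,:,::-1])
print(fins("side",.19,b),fins("top",.19))
E
```

```text
t 8.15 pos [0.6414 0.3753 0.1512] yaw [-1.7989e+02 -3.0000e-02  6.2300e+00] r 0.0925 phi 8.89 F [-0.4  5.5  3.6] J [ 21.  36.  68.   0.  76. 105.] w 0.02395658019713575
t 8.65 pos [0.6414 0.3766 0.1585] yaw [1.7997e+02 2.0000e-02 6.1700e+00] r 0.0927 phi 9.69 F [ 0.1 -0.3  0.3] J [ 21.  35.  68.  -0.  77. 105.] w 0.03608672809494511
t 9.25 pos [0.6436 0.3776 0.2917] yaw [-179.85   -0.61    6.18] r 0.0951 phi 10.06 F [-0.3 -1.7  1.3] J [ 21.  30.  60.  -0.  89. 105.] w 0.035756077418558255
[] []
```

View pics/e.png

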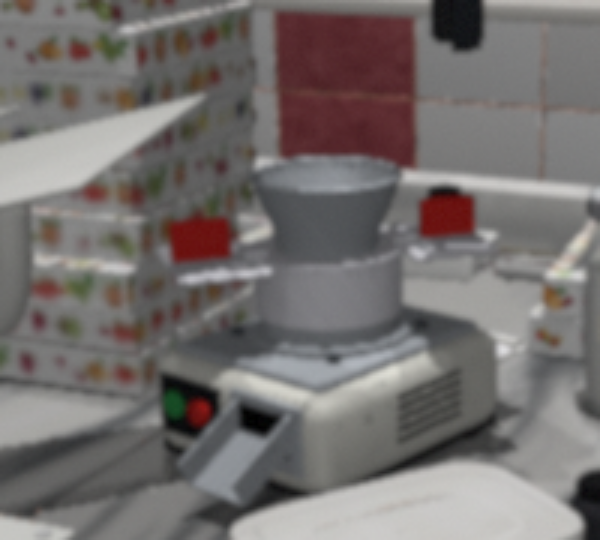

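View pics/ew.png

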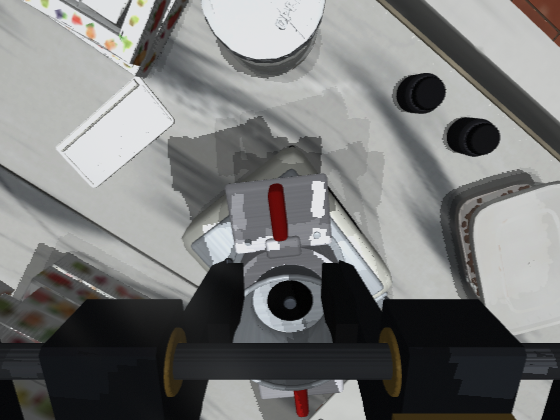

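The side crop shows both fins, at (201,240) and (447,216), with the hopper level and the gripper clear. The wrist view shows the jars and tub where they were. I'll check the lift from the cup's drop between the first side picture and now.

```bash
python3 - <<'E'
from h import *
a=cv2.imread("pics/side0.png",0);b=cv2.cvtColor(vision.capture("side"),cv2.COLOR_RGB2GRAY)
c=vision.calibration("side")
P=lambda lift:cv2.projectPoints(np.array([[C[0],C[1],.144+lift+.04]]),c["rvec"],c["tvec"],np.array([[c["fx"],0,c["cx"]],[0,c["fy"],c["cy"]],[0,0,1]]),None)[0].ravel()
print(P(.022),P(.009)-P(.022))
up=lambda i:cv2.resize(i,None,fx=8,fy=8,interpolation=cv2.INTER_CUBIC)
for (r0,r1,c0,c1) in((134,160,218,278),(134,150,218,278),(136,172,222,262)):
    T=up(a[r0:r1,c0:c1]);S=up(b[r0-6:r1+20,c0-6:c1+6])
    m=cv2.matchTemplate(S,T,cv2.TM_CCOEFF_NORMED);_,v,_,p=cv2.minMaxLoc(m);print(v,p[0]/8-6,p[1]/8-6)
im=vision.capture("side").astype(int);m=((im[...,0]>90)&(im[...,1]<50)&(im[...,2]<50)).astype(np.uint8);m[:130]=0;m[200:]=0
k,l,s,q=cv2.connectedComponentsWithStats(m)
for i in range(1,k):
  if s[i][4]>15:print(s[i],q[i])
def F(lift,ph):
    p=np.array([[C[0]+e*.092*np.cos(np.radians(ph)),C[1]+e*.092*np.sin(np.radians(ph)),.158+lift] for e in(1,-1)])
    return cv2.projectPoints(p,c["rvec"],c["tvec"],np.array([[c["fx"],0,c["cx"]],[0,c["fy"],c["cy"]],[0,0,1]]),None)[0].reshape(-1,2).round(1).tolist()
for L in(.004,.009,.015,.022):print(L,F(L,10))
E
```

```text
[249.16906718 147.12336975] [0.17280754 6.12418094]
0.7189292311668396 0.375 5.75
0.6618953943252563 0.125 5.75
0.8317421078681946 0.375 6.25
[265 130  12   8  42] [271.71428571 133.02380952]
[ 28 136   7   4  17] [ 30.23529412 137.64705882]
[280 155  18  14 203] [288.25615764 161.73399015]
[196 163  21  14 252] [206.22222222 169.32142857]
0.004 [[291.3, 164.2], [206.3, 171.3]]
0.009 [[291.3, 161.9], [206.2, 168.9]]
0.015 [[291.3, 159.2], [206.0, 166.1]]
0.022 [[291.3, 156.0], [205.8, 162.8]]
```

The cup has dropped 6 px, where 6.1 px is expected for a lift of 9 mm. The fin positions agree, so the hopper is locked.

```bash
python3 -c "
from cell import ctrl, vision
print(ctrl.finish_job())"
```

```text
the job is handed in; nothing more can be done
None
```

The job is handed in: the hopper sits locked in its catches at about 9 mm lift (measured from the side camera), the gripper is clear, and the tub and both jars were left untouched; the hand-in returned no verdict.

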